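# Slide a copper bar link off the surface plate and rack it

### The arm

A 6-joint arm with a two-finger parallel gripper is mounted at the origin on the work surface. World frame = base frame: x ahead of the robot, y to its left, z up, the work surface at z = 0. Lengths are in mm, angles in rad, forces in N, time in s.
With the tool pointing down it reaches from about 275 to 1000 mm from the base axis. Payload 8.4 kg.
Tool frame: the origin (TCP) lies midway between the tips of the shut fingers; the grasp point (between the pads) lies 19 mm behind it; z points along the fingers, y is the line along which they close (so a half turn about z gives the same grasp; the last joint's range is limited). The gripper opens to 85 mm and grips with 20 to 120 N. Pads are 22 mm wide; open, the fingers measure 114 mm over their backs; the gripper's body (76 mm by 85 mm) begins 54 mm behind the grasp point. The pads swing forward as they close: fully open they stand 13 mm farther back than shut.
Start: joints at [-0.002, 0.353, 1.633, -0, 1.155, -0.002], TCP at [625.002, -0, 194.581] pointing down, gripper open.
Joint ranges: [-2.63, 2.63], [-0.92, 2.1], [0.06, 2.66], [-1.3, 4.44], [0, 2.69], [-3.02, 3.02]. Speed limits (rad/s): [2.22, 2.22, 2.79, 3.14, 3.14, 3.14].

### API

Orientations are given as [roll, pitch, yaw] about the fixed x, y, z axes, in that order (R = Rz(yaw) Ry(pitch) Rx(roll)).
In Python, from rig import telemetry, optics, r gives the robot as it stands.
- The arm moves only by the tool play_rows, never from a script. Its arguments are lists of equal length, an entry for each row: "dp": the shift along the tool's x, y, z in units of 40 mm (1.0 is 40 mm), a list of three; "rot": the turn, a rotation vector about the tool's x, y, z in units of 6 degrees (1.0 is 6 degrees), a list of three. In form: {"dp": [[tx, ty, tz], ...], "rot": [[ax, ay, az], ...]}. A call has 1 to 5 rows; each row is the pose to reach, as a shift and turn from the pose commanded when the call began, along the tool's axes at that moment; what a row does not reach only later rows make up. A row lasts 1/12 s, in which the tool goes at most 41.7 mm and 7.16 degrees, less where a joint would pass 70% of its speed; a pose out of reach is approached as far as the arm can. A call with a gripper value outside its range is refused whole. "fingers" is the opening, from 0 (shut) to 1 (fully open), set as the call begins (left out, the last holds). The fingers move at their own pace and stop on an object; "grip_force" is the grip in N (left out, the last holds). Time passes only in rows, so rows that repeat a pose let the fingers close. It gives the time, the measured TCP pose, the force, the opening and the grip force at its end, in the units of the state.
- telemetry.sense(): the state, without advancing time (a new reading comes with each control period).
- optics.grab_frame(name): name is "scene" or "side" or "wrist"; returns a dict with "color" (420x560x3 uint8, red, green, blue), "mtx" (3x3 intrinsics, pixels), "R" (3x3) and "t" (3): a world point X has camera coordinates R X + t; the wrist camera has in their place "mount" (4x4, takes a point from camera to tool coordinates, whose origin is the TCP and whose axes are the flange's). Camera axes: x right, y down, z forward; pixel columns grow to the right and rows downward; lengths in mm; the calibration is good to about 2 mm. A picture is of the moment at which its call begins: read the wrist's pose just before it. There is no depth.
- r.sign_off(): hands the job in; it is judged then, once.
The state is a dict: "clock": time; "qpos": joint angles; "qvel": joint speeds; "joint_efforts": joint torques, N m; "eef_pos": TCP position; "tcp_rot": TCP orientation; "contact_force": force on the tool from outside, world axes, zero at the start; "wrist_torque": the same for the moment, N m; "opening": opening from 0.0 (shut) to 1.0 (fully open); "grasp_force": force on a finger pad.
Only numpy, scipy, OpenCV 4.12 (cv2) and the standard library are available. Lean on these libraries where they do the work, as an engineer would, in place of code of your own. Each camera call takes 0.05 s, during which the arm holds its last target. There are 200 camera calls.

### The job

Slide the longer of the two copper bar links across the granite surface plate until one end juts at least 3 cm past an edge, then lift it clear and lay it gently and squarely across both rails of the wooden rack, roughly centred over them and not touching the link already there. Do not let it fall on the bench, and leave the shorter link, the link on the rack, the multimeter and the dial gauge stand where they are.

Things in the scene. Friction and masses are not known exactly. Their poses are not given: they have to be found in the camera images.
- link: the link to move: flat bare copper bar 150 x 30 x 3 mm, about 120 g (90 to 170 g), with a 9 mm hole 15 mm from each end. It starts lying flat on the granite plate. Origin at the centre of its underside; x along its length, y across its width, z up. Too thin to be picked up from a flat surface by its sides; it slides easily on the granite (friction about 0.25), and grips firmly under a fingertip
- link_end_a (a point): middle of the +x end of the link, 75 mm from its origin, half-way through its thickness
- link_end_b (a point): middle of the -x end of the link, 75 mm from its origin, half-way through its thickness
- plate: dark grey granite surface plate, fixed: 200 mm (its x) by 300 mm (its y), flat top 50 mm above the bench, sides upright. Origin at the centre of its underside, at bench height. It carries the link and the shorter link, side by side along its y, one in each half
- rack: low wooden laying rack, fixed: two parallel rails along its y, 240 mm long and 12 mm wide, their middles at x = -30 and +30 mm, flat tops 40 mm above the bench; under them two cross feet 90 mm long (x), 24 mm wide, 12 mm high at y = -95 and +95 mm. Origin at the centre at bench height. Links lie across the rails, along its x, their ends jutting 39 mm beyond the rails, with free air below the ends
- racked_link: a copper link of the same size as the link, already lying across the rack's rails somewhere along them; leave it. Origin at the centre of its underside, x along its length. There is always room for one more on the side of it where more of the rails is free
- short_link: shorter copper link 90 x 30 x 3 mm lying flat on the plate beside the link; leave it. Origin at the centre of its underside, x along its length
- multimeter: yellow and grey multimeter lying on the bench to the robot's right, 90 (its x) x 185 (its y) x 52 mm high; leave it. Origin at the centre of its underside
- gauge_stand: dial gauge on a magnetic stand, standing on the bench to the robot's left: steel foot 60 x 50 x 55 mm, column and gauge to 205 mm high, the gauge juts 90 mm to its +x; leave it. Origin at the centre of its underside
Mind the look-alikes: they are no part of the job. What is shaped like the racked_link but purple or red is not meant.

How it is judged (in metres and radians):
On the way, in this order (a step that is already met when the one before it is completed fails the run):
1. lying flat on the granite plate, the link is slid until one end juts at least 25 mm past an edge (z of link in the frame of plate between 0.046 and 0.054 m and angle between link's own z axis and vertical below 0.06 rad and (x of any of link_end_a, link_end_b in the frame of plate below -0.125 m or x of any of link_end_a, link_end_b in the frame of plate above 0.125 m or y of any of link_end_a, link_end_b in the frame of plate below -0.175 m or y of any of link_end_a, link_end_b in the frame of plate above 0.175 m)), for 0.2 s.
2. the link is lifted clear: its middle at least 20 mm above the granite's height, not touching the plate (height (world z) of link above 0.07 m and contact force between link and plate below 0.01 N), for 0.1 s.
At the end, for the whole second after the job is handed in: The link rests flat and level on both rails (height within 4 mm), square to them within 0.2 rad, its middle within 20 mm of midway between the rails and 110 mm of the rack's middle, clear of the other link; both other links within 15 mm, multimeter and gauge stand within 30 mm of their starts (z of link in the frame of rack between 0.036 and 0.044 m and x of link in the frame of rack between -0.02 and 0.02 m and y of link in the frame of rack between -0.11 and 0.11 m and angle between the x axis of link and the x axis of rack, either way round below 0.2 rad and angle between link's own z axis and vertical below 0.06 rad and contact force between link and racked_link below 0.01 N and linear speed of link below 0.02 m/s and distance of each of short_link, racked_link from where it was at the start of the episode below 0.015 m and distance of each of multimeter, gauge_stand from where it was at the start of the episode below 0.03 m); the robot touches nothing.
It fails at once if the link falls or is put down on the bench (its middle under 25 mm above it) (height (world z) of link below 0.025 m).
It fails at once if the link is dropped on the rack (faster than 0.5 m/s within 30 mm above the rails) instead of laid (horizontal distance between link and rack below 0.15 m and height (world z) of link below 0.07 m and linear speed of link above 0.5 m/s).
It fails at once if the shorter or the racked link is moved more than 15 mm (distance of any of short_link, racked_link from where it was at the start of the episode above 0.015 m).
It fails at once if the multimeter or the gauge stand is moved more than 30 mm (distance of any of multimeter, gauge_stand from where it was at the start of the episode above 0.03 m).
It also fails if it takes over 50 s, if anything falls off the work surface, if the arm or the gripper's body presses on something with over 40 N, if the wrist force passes 120 N, or if a joint passes its speed limit or range.

## Working session

There is one attempt and no reset: what is moved stays moved. The work goes in short steps, Python scripts to look and compute and a tool call to move; the robot and the scene stay as the last step left them, time stands still between calls to the robot, and variables do not carry over. Pictures are saved under pics/ and viewed, at most 10 in all, crops included, and the job is handed in when it is done.

Besides the shell and the picture viewer there is one more tool, called after ">>>" as name(argument=value, ...), one argument or row to a line, values as JSON. play_rows: Moves the arm, as the interface text tells. Its arguments: {"type":"object","properties":{"dp":{"type":"array"},"rot":{"type":"array"},"fingers":{"type":"number"},"grip_force":{"type":"number"}},"required":["dp","rot"]}

```bash
mkdir -p pics; ls
python3 - <<'E'
from rig import telemetry, optics, r
import cv2, pickle
d={}
for n in ("scene","side","wrist"):
    f=optics.grab_frame(n); d[n]=f
    print(n,{k:(v.round(3).tolist() if hasattr(v,'round') else v) for k,v in f.items() if k!='color'})
    cv2.imwrite(f"pics/{n}0.png",f["color"][:,:,::-1])
pickle.dump(d,open('f0.pkl','wb'))
print(telemetry.sense())
E
```

```text
pics
scene {'mtx': [[480.423, 0.0, 282.715], [0.0, 480.423, 212.752], [0.0, 0.0, 1.0]], 'R': [[-0.822, 0.57, 0.002], [0.427, 0.618, -0.659], [-0.377, -0.541, -0.752]], 't': [417.142, -189.87, 1681.662]}
side {'mtx': [[529.973, 0.0, 283.072], [0.0, 529.973, 200.822], [0.0, 0.0, 1.0]], 'R': [[0.846, -0.533, -0.017], [-0.315, -0.474, -0.822], [0.43, 0.701, -0.569]], 't': [-425.883, 234.809, 1745.873]}
wrist {'mtx': [[329.922, 0.0, 279.89], [0.0, 329.922, 207.753], [0.0, 0.0, 1.0]], 'mount': [[0.002, -0.959, -0.283, 73.738], [1.0, 0.001, 0.001, -0.008], [-0.001, -0.283, 0.959, -179.214], [0.0, 0.0, 0.0, 1.0]]}
{'clock': 0.15, 'qpos': array([-2.42042734e-03,  3.53528701e-01,  1.63398048e+00,  4.89406958e-06,
        1.15520865e+00, -2.40093515e-03]), 'qvel': array([ 2.78552484e-03, -2.28120717e-03, -2.01615590e-03,  4.83690496e-05,
        6.13416873e-04, -9.35782176e-04]), 'joint_efforts': array([-7.39769093e-04, -6.05638933e+01, -3.42338884e+01, -2.29960733e-05,
        6.16452831e-03, -4.00942213e-05]), 'eef_pos': array([ 6.24578752e+02, -1.00472833e-02,  1.94002052e+02]), 'tcp_rot': array([-3.14046749e+00, -7.17672354e-06,  1.57077485e+00]), 'contact_force': array([0.55188638, 0.07180442, 0.22097263]), 'wrist_torque': array([ 0.06142625, -0.03011029, -0.00866589]), 'grasp_force': 0.0, 'opening': 1.0002502452342843}
```

View pics/scene0.png

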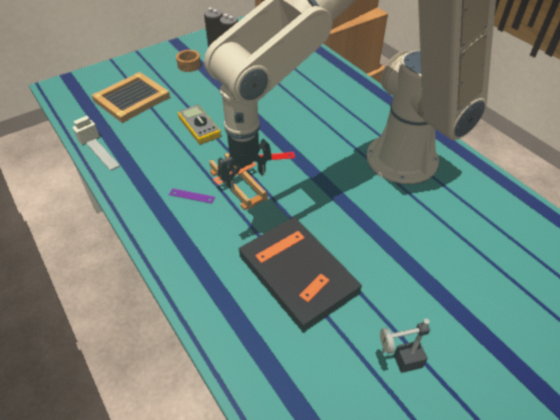

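View pics/side0.png

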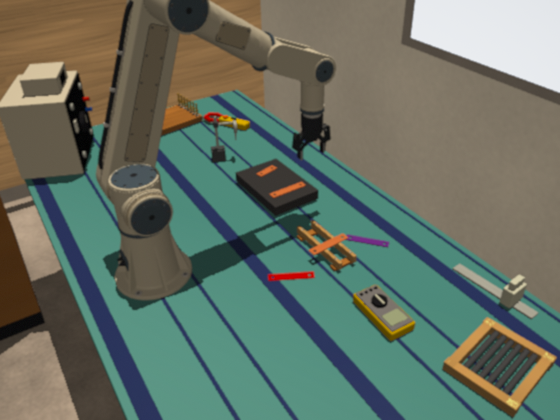

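The scene view shows the long link at about (280,246) and the short one at (314,288), both on the dark plate. The rack is near (240,185), partly behind the gripper. In the side view the rack is clear at (327,247), with the racked link across it at (330,244). The red and purple bars lie on the bench.

```bash
cat > h.py <<'E'
import numpy as np, cv2
def ray(f,p,z):
    p=np.atleast_2d(np.asarray(p,float)); K=f['mtx']; R=f['R']; t=f['t']
    d=(np.linalg.inv(K)@np.c_[p,np.ones(len(p))].T); d=R.T@d; c=-R.T@t
    s=(z-c[2])/d[2]; return (c[:,None]+d*s).T
def blobs(m,amin=60):
    cs,_=cv2.findContours(m.astype(np.uint8),cv2.RETR_EXTERNAL,cv2.CHAIN_APPROX_NONE)
    return [c[:,0,:] for c in cs if cv2.contourArea(c)>amin]
def rect(P):
    (c,s,a)=cv2.minAreaRect(P[:,:2].astype(np.float32))
    if s[0]<s[1]: s=s[::-1]; a+=90
    return np.round(c,1),np.round(s,1),round((a+90)%180-90,1)
E
python3 - <<'E'
import pickle; from h import *
d=pickle.load(open('f0.pkl','rb'))
for n in('scene','side'):
    f=d[n]; im=f['color']; h=cv2.cvtColor(im,cv2.COLOR_RGB2HSV)
    H,S,V=[h[:,:,i].astype(int) for i in range(3)]
    for (u,v) in ([(280,244),(318,285),(250,190)] if n=='scene' else [(288,189),(330,244),(345,260),(303,234)]): print(n,(u,v),h[v,u])
    for nm,m,z in (('copper',(H>=4)&(H<=11)&(S>150)&(V>140),53),('wood',(H>11)&(H<=18)&(S>120)&(V>110),40),('dark',(V<75)&(S<80),50)):
        for b in blobs(m):
            P=ray(f,b,z); q=rect(P)
            if q[1][0]<500 and 300<q[0][0]<900: print(n,nm,b.mean(0).round(),*q)
b=d['side']['color'][210:285,270:400]; cv2.imwrite('pics/c1.png',cv2.resize(b[:,:,::-1],None,fx=6,fy=6,interpolation=cv2.INTER_CUBIC))
E
```

```text
scene (280, 244) [ 11 169 236]
scene (318, 285) [ 11 169 234]
scene (250, 190) [ 85 108 168]
scene copper [314. 287.] [594.7 271.4] [89.2 29.5] 13.7
scene copper [279. 246.] [592.3 106.7] [147.2  30.8] 1.0
scene wood [130.  94.] [ 646.2 -842.7] [221.4 192.4] 11.0
scene wood [188.  56.] [ 336.4 -958. ] [92.3 87.1] -34.6
scene dark [407. 358.] [525.5 553.4] [66.7 61. ] -17.3
scene dark [297. 297.] [661.4 247. ] [347.5 173.8] -54.4
scene dark [244. 154.] [ 479.7 -277.8] [247.6 199.2] 75.8
side (288, 189) [ 11 190 219]
side (330, 244) [ 11 191 219]
side (345, 260) [ 15 193 184]
side (303, 234) [ 17 151  86]
side copper [328. 244.] [ 526.7 -246.7] [145.9  32.4] 3.6
side copper [287. 189.] [591.3 106.3] [149.5  33.7] 1.5
side copper [266. 170.] [593.6 271.7] [90.9 32.2] 11.7
side wood [506. 366.] [ 628.6 -867.7] [224.7 196.7] 11.5
side wood [335. 257.] [ 519.4 -299.2] [99.7 36.9] -84.0
side wood [310. 236.] [ 511.8 -165.1] [120.7  44.5] 80.7
side dark [502. 362.] [ 620.7 -871.5] [164.2 129.3] 10.1
side dark [380. 301.] [ 497.8 -539.3] [48.6 47.9] 88.0
side dark [276. 186.] [569.1 162.9] [344.9 223.9] -88.3
side dark [218. 154.] [493.5 509. ] [123.8  52.1] 64.1
```

View pics/c1.png

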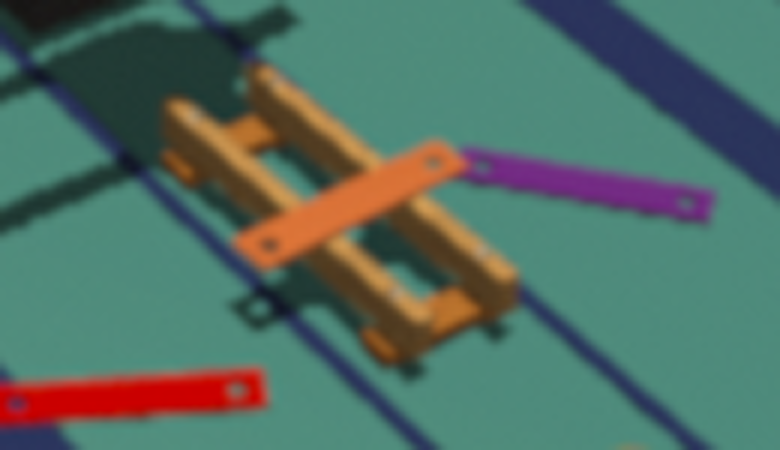

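The crop shows the rack with its rails in full and the racked link across them past the middle. The left ends of the rail tops are at crop (178,103) and (262,72), the right ends at (418,312) and (508,275).

Run:
```python
import pickle; from h import *
d=pickle.load(open('f0.pkl','rb'))
f=d['side']
q=np.array([(178,103),(418,312),(262,72),(508,275)])/6+[270,210]
P=ray(f,q,40)[:,:2]; print('rails',P.round(1).tolist(), P.mean(0).round(1)); 
v=P[1]+P[3]-P[0]-P[2]; print(np.linalg.norm(P[1]-P[0]),np.linalg.norm(P[3]-P[2]),'yaw of -y',np.degrees(np.arctan2(v[1],v[0])), 'sep',P[2]-P[0],P[3]-P[1])
im=f['color'];h=cv2.cvtColor(im,cv2.COLOR_RGB2HSV);H,S,V=[h[:,:,i].astype(int) for i in range(3)]
m=(H>=4)&(H<=11)&(S>150)&(V>140)
for b in blobs(m):
    x=rect(ray(f,b,43))
    if abs(x[0][1]+246)<10: print('racked',x)
print('purple/red')
for n in('scene','side'):
    s=d[n]; hh=cv2.cvtColor(s['color'],cv2.COLOR_RGB2HSV);H,S,V=[hh[:,:,i].astype(int) for i in range(3)]
    for nm,mm in(('purple',(H>130)&(H<165)&(S>100)),('red',((H<4)|(H>175))&(S>180))):
        for b in blobs(mm): print(n,nm,*rect(ray(s,b,3)))
    c=s['color'][140:220,225:330] if n=='side' else s['color'][205:335,225:375]
    print(n)
    # top face: gray level histogram near plate
for n,pts in (('scene',[(240,250),(293,219),(358,285),(305,318)]),):
    print(ray(d[n],pts,50).round(0)[:,:2].tolist())
a=cv2.resize(d['scene']['color'][205:335,225:375,::-1],None,fx=4,fy=4,interpolation=cv2.INTER_CUBIC)
a=cv2.convertScaleAbs(a,alpha=1.8,beta=0); cv2.imwrite('pics/c2.png',a)
```

```text
rails [[506.2, -106.4], [511.7, -331.0], [564.6, -108.8], [571.1, -333.6]] [ 538.4 -219.9]
224.62308719835752 224.8976596376855 yaw of -y -88.47050772482599 sep [58.34559707 -2.40349206] [59.34466109 -2.651487  ]
racked (array([ 534.2, -237. ]), array([147.2,  32.7]), 3.6)
purple/red
scene purple [ 688.8 -257.4] [145.2  25. ] -49.5
scene red [ 336.4 -247.9] [76.4 23.7] -27.6
scene
side purple [ 688.5 -260.6] [142.3  26.9] -49.7
side red [ 365.3 -265. ] [146.3  28.5] -28.3
side
[[691.0, 53.0], [501.0, 44.0], [493.0, 331.0], [667.0, 329.0]]
```

View pics/c2.png

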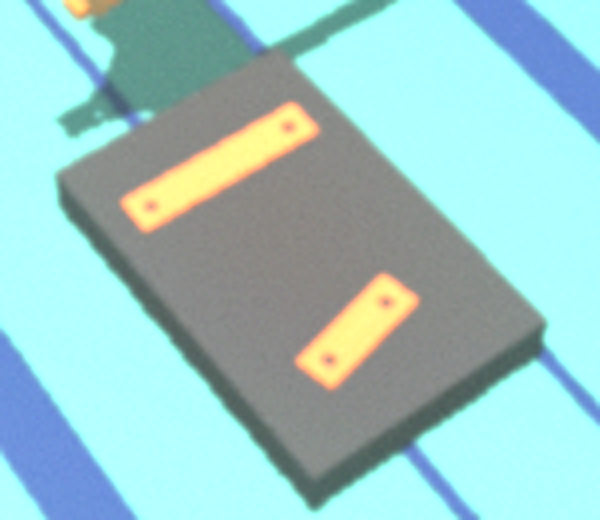

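The plate's top corners in this crop are at about (60,178), (285,50), (545,325) and (316,485). The long link lies inside one end, its long axis square to the plate's long side.

I plan to press it with the shut fingertips and slide it +x, then pinch the jutting end across its width. First the gripper shuts and goes over the link.

>>> play_rows(
  dp=[
    [0.9,-0.27,0.5],
    [1.8,-0.54,1.0],
    [2.66,-0.81,1.5],
    [2.66,-0.81,2.0],
    [2.66,-0.81,2.0],
  ],
  rot=[
    [0,0,1],
    [0,0,2],
    [0,0,3],
    [0,0,4],
    [0,0,5],
  ],
  fingers=0,
)

```text
clock: 0.57
eef_pos: [589.0, 108.0, 110.4]
tcp_rot: [-3.136, 0.004, 1.045]
contact_force: [-0.6, -0.2, -0.3]
opening: 0.299
grasp_force: 0.0
```

>>> play_rows(
  dp=[
    [0,0,0],
    [0,0,0],
    [0,0,0],
    [0,0,0],
    [0,0,0],
  ],
  rot=[
    [0,0,1],
    [0,0,2],
    [0,0,3],
    [0,0,4],
    [0,0,5],
  ],
)

```text
clock: 0.98
eef_pos: [592.4, 106.4, 114.3]
tcp_rot: [-3.141, 0.001, 0.518]
contact_force: [0.1, 0.5, 0.1]
opening: 0.001
grasp_force: 0.0
```

>>> play_rows(
  dp=[
    [0,0,0],
    [0,0,0],
    [0,0,0],
    [0,0,0],
    [0,0,0],
  ],
  rot=[
    [0,0,1],
    [0,0,2],
    [0,0,3],
    [0,0,4],
    [0,0,5],
  ],
)

```text
clock: 1.4
eef_pos: [592.4, 106.4, 114.3]
tcp_rot: [3.141, 0.0, -0.005]
contact_force: [0.1, 0.4, -0.0]
opening: -0.001
grasp_force: 0.0
```

```bash
cat >> h.py <<'E'
from scipy.spatial.transform import Rotation as Rn
def wristcam(s,f):
    T=np.eye(4); T[:3,:3]=Rn.from_euler('xyz',s['tcp_rot']).as_matrix(); T[:3,3]=s['eef_pos']
    C=np.linalg.inv(T@f['mount']); return dict(f,R=C[:3,:3],t=C[:3,3])
def masks(im):
    h=cv2.cvtColor(im,cv2.COLOR_RGB2HSV);H,S,V=[h[:,:,i].astype(int) for i in range(3)]
    return (H>=4)&(H<=12)&(S>140)&(V>120),(V<90)&(S<80)
E
python3 - <<'E'
from rig import telemetry, optics
from h import *; import pickle
d=pickle.load(open('f0.pkl','rb'))
q=np.array([(60,178),(285,50),(545,325),(316,485)])/4+[225,205]
print('plate',ray(d['scene'],q,50)[:,:2].round(0).tolist())
s=telemetry.sense(); f=optics.grab_frame('wrist'); print(s['eef_pos'],s['tcp_rot'],s['contact_force'],s['opening'])
g=wristcam(s,f); m,k=masks(f['color'])
for b in blobs(m): print('cu',*rect(ray(g,b,53)))
for b in blobs(k,1500): print('dark',*rect(ray(g,b,50)),b.min(0),b.max(0))
cv2.imwrite('pics/w1.png',f['color'][:,:,::-1])
E
```

```text
plate [[690.0, 51.0], [490.0, 45.0], [488.0, 339.0], [683.0, 346.0]]
[592.41399125 106.36064217 114.31394895] [ 3.14148881e+00  4.84443377e-04 -5.16596799e-03] [ 0.10248764  0.36334631 -0.02992119] -0.0007335193367241384
cu [572.5 109.6] [41.5 29.9] 3.2
cu [595.4 274.1] [88.7 30.9] 13.8
dark [486.4 109.2] [530.6 205.6] 89.8 [  0 212] [559 419]
```

View pics/w1.png

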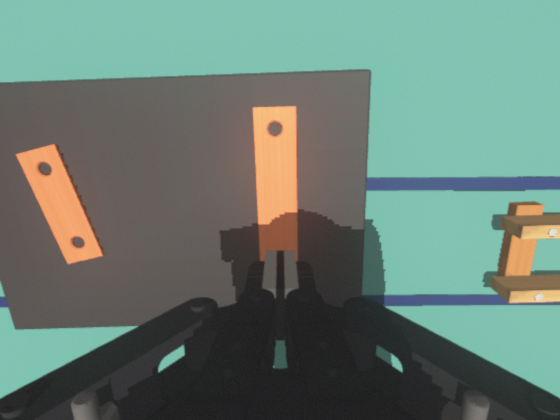

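The wrist view shows the plate's far edge running from (0,85) to (369,71). The link's far end is at (253..297,107), and the shut fingers are over the link at about (280,255). The rack's near end is at right.

Run:
```python
from rig import telemetry, optics
from h import *
s=telemetry.sense(); f=optics.grab_frame('wrist'); g=wristcam(s,f)
print(ray(g,[(275,75),(369,71),(0,85),(15,328)],50)[:,:2].round(1).tolist())
print(ray(g,[(275,107),(253,107),(297,107)],53)[:,:2].round(1).tolist())
print('rail near corners',ray(g,[(502,217),(493,279)],40)[:,:2].round(1).tolist())
```

```text
[[687.8, 110.4], [689.7, 46.0], [683.5, 301.3], [486.8, 337.9]]
[[666.8, 110.7], [666.9, 126.0], [666.6, 95.4]]
rail near corners [[579.9, -71.1], [524.1, -73.4]]
```

>>> play_rows(
  dp=[
    [0,0,0.5],
    [0,0,0.9],
    [0,0,1.2],
    [0,0,1.35],
    [0,0,1.35],
  ],
  rot=[
    [0,0,0],
    [0,0,0],
    [0,0,0],
    [0,0,0],
    [0,0,0],
  ],
)

```text
clock: 1.92
eef_pos: [591.6, 106.2, 59.1]
tcp_rot: [3.141, 0.003, 0.002]
contact_force: [0.1, 0.4, -0.7]
opening: 0.0
grasp_force: 0.0
```

>>> play_rows(
  dp=[
    [0,0,0.06],
    [0,0,0.12],
    [0,0,0.16],
    [0,0,0.2],
    [0,0,0.2],
  ],
  rot=[
    [0,0,0],
    [0,0,0],
    [0,0,0],
    [0,0,0],
    [0,0,0],
  ],
)

```text
clock: 2.33
eef_pos: [592.6, 106.4, 52.6]
tcp_rot: [-3.142, -0.0, 0.0]
contact_force: [-0.3, 0.0, 0.1]
opening: -0.001
grasp_force: 0.0
```

>>> play_rows(
  dp=[
    [0,0,0.02],
    [0,0,0.04],
    [0,0,0.06],
    [0,0,0.06],
  ],
  rot=[
    [0,0,0],
    [0,0,0],
    [0,0,0],
    [0,0,0],
  ],
)

```text
clock: 2.67
eef_pos: [592.6, 106.4, 50.1]
tcp_rot: [3.142, 0.0, 0.0]
contact_force: [-0.2, -1.2, -0.2]
opening: 0.001
grasp_force: 0.0
```

>>> play_rows(
  dp=[
    [0,0,0.02],
    [0,0,0.04],
    [0,0,0.04],
  ],
  rot=[
    [0,0,0],
    [0,0,0],
    [0,0,0],
  ],
)

```text
clock: 2.92
eef_pos: [592.5, 106.4, 48.4]
tcp_rot: [3.142, 0.0, 0.0]
contact_force: [0.1, -0.5, 0.3]
opening: 0.0
grasp_force: 0.0
```

>>> play_rows(
  dp=[
    [0,0,0.02],
    [0,0,0.04],
    [0,0,0.04],
  ],
  rot=[
    [0,0,0],
    [0,0,0],
    [0,0,0],
  ],
)

```text
clock: 3.17
eef_pos: [592.5, 106.4, 46.8]
tcp_rot: [3.142, 0.0, 0.0]
contact_force: [0.5, -0.2, 0.7]
opening: 0.003
grasp_force: 0.0
```

Run:
```python
from rig import telemetry, optics
from h import *
s=telemetry.sense(); print(s['eef_pos'],s['contact_force'],s['opening'])
f=optics.grab_frame('side'); w=optics.grab_frame('wrist')
a=cv2.resize(f['color'][130:220,230:330,::-1],(480,432),interpolation=cv2.INTER_CUBIC)
b=cv2.resize(w['color'][200:300,220:340,::-1],(320,432),interpolation=cv2.INTER_CUBIC)
b=cv2.convertScaleAbs(b,alpha=1.8)
cv2.imwrite('pics/s2.png',np.hstack([a,b]))
```

```text
[592.52493188 106.39807439  46.8292685 ] [ 0.52491981 -0.15141047  0.66098134] 0.0028287009996833387
```

View pics/s2.png

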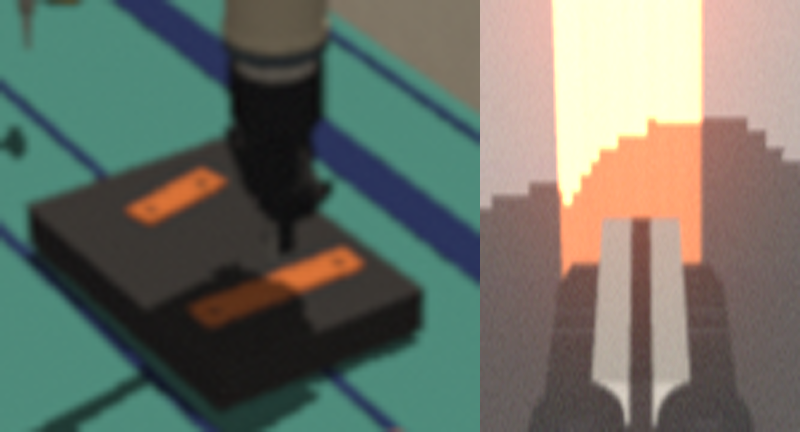

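The side crop shows the dark fingertips ending at crop (287,250), a little above and behind the link's middle. In the wrist crop the tips lie over the link. I'll check this against the expected projection.

Run:
```python
from rig import telemetry, optics
from h import *
s=telemetry.sense()
def pj(f,X):
    c=f['R']@np.array(X)+f['t']; return (f['mtx']@c/c[2])[:2].round(1)
for n in('side','scene'):
    f=optics.grab_frame(n)
    print(n,[pj(f,(592.5,106.4,z)) for z in (46.8,53,70)])
    if n=='scene': cv2.imwrite('pics/s3.png',cv2.resize(f['color'][190:310,210:350,::-1],None,fx=5,fy=5,interpolation=cv2.INTER_CUBIC))
w=wristcam(s,optics.grab_frame('wrist')); print([pj(w,(592.5,106.4,z)) for z in (46.8,53,70)])
```

```text
side [array([287.7, 190.2]), array([287.7, 188.9]), array([287.6, 185.2])]
scene [array([279.5, 247.3]), array([279.5, 246. ]), array([279.5, 242.3])]
[array([282.7, 239.5]), array([282.8, 243.6]), array([283.1, 256.3])]
```

View pics/s3.png

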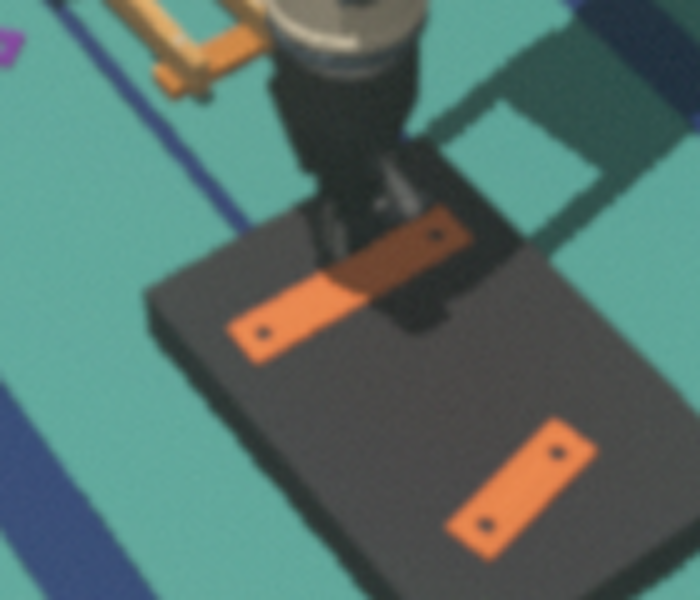

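In the scene view the fingertips end at about (345,255) in the crop, with the link unshaded in front of them. The tips are still clearly above the link, 15 mm or more behind the nominal TCP, so I'll keep descending in small guarded steps.

>>> play_rows(
  dp=[
    [0,0,0.04],
    [0,0,0.08],
    [0,0,0.12],
    [0,0,0.12],
  ],
  rot=[
    [0,0,0],
    [0,0,0],
    [0,0,0],
    [0,0,0],
  ],
)

```text
clock: 3.75
eef_pos: [592.3, 106.3, 41.7]
tcp_rot: [3.141, 0.001, -0.0]
contact_force: [-0.9, 0.3, 0.6]
opening: -0.003
grasp_force: 0.0
```

>>> play_rows(
  dp=[
    [0,0,0.03],
    [0,0,0.06],
    [0,0,0.08],
    [0,0,0.08],
  ],
  rot=[
    [0,0,0],
    [0,0,0],
    [0,0,0],
    [0,0,0],
  ],
)

```text
clock: 4.08
eef_pos: [592.5, 106.4, 38.8]
tcp_rot: [3.142, 0.0, -0.0]
contact_force: [-0.0, -0.1, -0.8]
opening: -0.001
grasp_force: 0.0
```

>>> play_rows(
  dp=[
    [0,0,0.04],
    [0,0,0.08],
    [0,0,0.1],
    [0,0,0.1],
  ],
  rot=[
    [0,0,0],
    [0,0,0],
    [0,0,0],
    [0,0,0],
  ],
)

```text
clock: 4.42
eef_pos: [592.4, 106.4, 34.7]
tcp_rot: [3.142, 0.0, -0.0]
contact_force: [0.8, 0.5, -0.0]
opening: 0.002
grasp_force: 0.0
```

Run:
```python
from rig import telemetry, optics
from h import *
s=telemetry.sense(); print(s['eef_pos'],s['contact_force'])
w=optics.grab_frame('wrist'); f=optics.grab_frame('side'); M=np.linalg.inv(w['mount'])
for X in [(x,0,z) for x in (0,11) for z in (0,-10,-20,-30,-40)]:
    c=M@np.r_[X,1]; print(X,(w['mtx']@c[:3]/c[2])[:2].round())
a=cv2.convertScaleAbs(cv2.resize(f['color'][150:210,245:325,::-1],(480,360),interpolation=cv2.INTER_CUBIC),alpha=2.2)
b=cv2.convertScaleAbs(cv2.resize(w['color'][190:310,230:335,::-1],(315,360),interpolation=cv2.INTER_CUBIC),alpha=1.8)
cv2.imwrite('pics/s4.png',np.hstack([a,b]))
```

```text
[592.41132905 106.38370859  34.71020248] [ 0.82023938  0.47677205 -0.01746625]
(0, 0, 0) [283. 239.]
(0, 0, -10) [283. 246.]
(0, 0, -20) [283. 254.]
(0, 0, -30) [283. 262.]
(0, 0, -40) [283. 272.]
(11, 0, 0) [283. 222.]
(11, 0, -10) [283. 227.]
(11, 0, -20) [283. 234.]
(11, 0, -30) [283. 241.]
(11, 0, -40) [284. 250.]
```

View pics/s4.png

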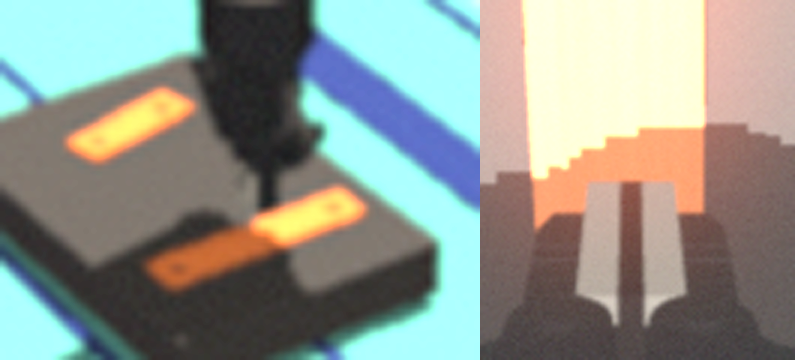

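The side view shows the fingertips ending at crop (268,205), pixel (290,184), which is about 22 mm above the link. In the wrist view they end at row 251. Both agree that the physical tips lie about 40 mm behind the nominal TCP, so contact is due at TCP z≈13.

>>> play_rows(
  dp=[
    [0,0,0.1],
    [0,0,0.2],
    [0,0,0.3],
    [0,0,0.35],
    [0,0,0.35],
  ],
  rot=[
    [0,0,0],
    [0,0,0],
    [0,0,0],
    [0,0,0],
    [0,0,0],
  ],
)

```text
clock: 4.93
eef_pos: [592.0, 106.3, 20.2]
tcp_rot: [3.141, 0.001, -0.0]
contact_force: [0.5, 0.7, 0.4]
opening: 0.003
grasp_force: 0.0
```

>>> play_rows(
  dp=[
    [0,0,0.03],
    [0,0,0.06],
    [0,0,0.08],
    [0,0,0.08],
  ],
  rot=[
    [0,0,0],
    [0,0,0],
    [0,0,0],
    [0,0,0],
  ],
)

```text
clock: 5.27
eef_pos: [592.6, 106.4, 17.7]
tcp_rot: [3.142, 0.0, 0.0]
contact_force: [-0.4, 0.2, 0.4]
opening: -0.004
grasp_force: 0.0
```

>>> play_rows(
  dp=[
    [0,0,0.02],
    [0,0,0.05],
    [0,0,0.05],
  ],
  rot=[
    [0,0,0],
    [0,0,0],
    [0,0,0],
  ],
)

```text
clock: 5.52
eef_pos: [592.8, 106.4, 16.4]
tcp_rot: [-3.142, -0.0, -0.0]
contact_force: [-2.1, 0.2, 6.2]
opening: -0.001
grasp_force: 3.4
```

>>> play_rows(
  dp=[
    [0,0,0.02],
    [0,0,0.05],
    [0,0,0.05],
  ],
  rot=[
    [0,0,0],
    [0,0,0],
    [0,0,0],
  ],
)

```text
clock: 5.77
eef_pos: [593.1, 106.5, 16.3]
tcp_rot: [-3.141, -0.001, -0.0]
contact_force: [-8.2, -1.6, 26.1]
opening: 0.001
grasp_force: 13.0
```

Contact is at z≈16.4, so the real tips sit about 37 mm behind the TCP. I'll ease off slightly and slide the link +x.

>>> play_rows(
  dp=[
    [0.15,0,-0.02],
    [0.35,0,-0.02],
    [0.55,0,-0.02],
    [0.75,0,-0.02],
    [0.95,0,-0.02],
  ],
  rot=[
    [0,0,0],
    [0,0,0],
    [0,0,0],
    [0,0,0],
    [0,0,0],
  ],
)

```text
clock: 6.18
eef_pos: [631.3, 106.6, 16.3]
tcp_rot: [-3.141, -0.001, -0.0]
contact_force: [-4.6, 0.2, 15.0]
opening: 0.002
grasp_force: 8.0
```

```bash
cat > lk.py <<'E'
from rig import telemetry, optics
from h import *
import sys
s=telemetry.sense(); print(s['eef_pos'].round(1),s['contact_force'].round(1))
z=float(sys.argv[1])
for n in sys.argv[2:]:
    f=optics.grab_frame(n); g=wristcam(s,f) if n=='wrist' else f
    for b in blobs(masks(f['color'])[0]): 
        P=ray(g,b,z); x=rect(P)
        if x[1][0]<170 and 300<x[0][0]<900: print(n,*x,'xmax',P[:,0].max().round(1))
E
python3 lk.py 53 scene side wrist
```

```text
[631.3 106.6  16.3] [-4.6  0.2 15. ]
scene [594.2 271.5] [91.2 29.9] 13.7 xmax 641.1
scene [669.  108.3] [69.2 32.4] -0.0 xmax 703.6
scene [ 564.9 -226.7] [94.2 33. ] 3.9 xmax 612.3
side [ 526.4 -245.7] [146.4  34.4] 3.6 xmax 599.0
side [594.2 270.5] [96.1 34.9] 11.7 xmax 641.3
wrist [564.3 253.5] [24.3  7.9] -13.4 xmax 577.0
wrist [583.3 108.1] [14.2  5.2] 0.1 xmax 590.4
wrist [650.7 110.7] [45.2 29.8] 1.4 xmax 673.7
wrist [690.4 112. ] [12.  11.6] -45.1 xmax 696.3
```

>>> play_rows(
  dp=[
    [0.2,0,0],
    [0.4,0,0],
    [0.6,0,0],
    [0.7,0,0],
    [0.7,0,0],
  ],
  rot=[
    [0,0,0],
    [0,0,0],
    [0,0,0],
    [0,0,0],
    [0,0,0],
  ],
)

```text
clock: 6.75
eef_pos: [660.6, 106.7, 16.4]
tcp_rot: [-3.141, -0.003, -0.0]
contact_force: [-0.6, -1.1, 12.1]
opening: -0.001
grasp_force: 5.7
```

```bash
python3 lk.py 53 scene wrist
```

```text
[660.6 106.7  16.4] [-0.6 -1.1 12.1]
scene [594.2 271.5] [91.2 29.9] 13.7 xmax 641.1
scene [696.7 108.2] [69.9 32.1] -2.4 xmax 731.7
scene [ 583.  -225.5] [58. 33.] 3.9 xmax 612.3
wrist [691.7 111.2] [67.8 30.1] 1.4 xmax 725.5
```

>>> play_rows(
  dp=[
    [0,0,-0.1],
    [0,0,-0.6],
    [0,0,-1.2],
    [0,0,-1.5],
    [0,0,-1.5],
  ],
  rot=[
    [0,0,0],
    [0,0,0],
    [0,0,0],
    [0,0,0],
    [0,0,0],
  ],
)

```text
clock: 7.27
eef_pos: [660.7, 106.8, 77.7]
tcp_rot: [-3.141, -0.005, 0.0]
contact_force: [1.1, 0.6, 0.3]
opening: 0.001
grasp_force: 0.0
```

```bash
python3 lk.py 53 scene side wrist
```

```text
[660.7 106.8  77.7] [1.1 0.6 0.3]
scene [594.2 271.5] [91.2 29.9] 13.7 xmax 641.1
scene [690.5 108.2] [82.4 32.4] 0.5 xmax 731.7
scene [ 570.2 -225.3] [84.  32.9] 0.6 xmax 612.3
side [ 526.4 -245.7] [146.4  34.4] 3.6 xmax 599.0
side [693.  105.6] [77.  34.8] -4.0 xmax 731.7
side [595.3 270.7] [93.8 34.9] 11.7 xmax 641.3
wrist [595.3 276.8] [91.5 31.1] 14.1 xmax 643.0
wrist [671.7 111.2] [69.5 30.3] 1.1 xmax 706.6
wrist [721.6 112.4] [12.3 12.2] -45.5 xmax 727.5
```

The link juts about 42 mm past the edge (end at x≈730, edge at x≈688). Next I open the fingers and go over the jutting end.

>>> play_rows(
  dp=[
    [0.5,-0.02,0],
    [1.0,-0.03,0],
    [1.3,-0.03,0.2],
    [1.3,-0.03,0.4],
    [1.3,-0.03,0.4],
  ],
  rot=[
    [0,0,0],
    [0,0,0],
    [0,0,0],
    [0,0,0],
    [0,0,0],
  ],
  fingers=0.65,
  grip_force=60,
)

```text
clock: 7.83
eef_pos: [708.4, 107.2, 54.9]
tcp_rot: [3.141, 0.005, -0.0]
contact_force: [-1.7, -0.3, -0.8]
opening: 0.652
grasp_force: 0.0
```

```bash
python3 lk.py 53 wrist
python3 - <<'E'
from rig import telemetry, optics
from h import *
s=telemetry.sense(); f=optics.grab_frame('wrist'); g=wristcam(s,f)
def pj(f,X):
    c=f['R']@np.array(X)+f['t']; return (f['mtx']@c/c[2])[:2].round(0)
print([pj(g,X) for X in ((730,93,53),(730,123,53),(713,108,53),(688,108,50))])
cv2.imwrite('pics/w5.png',cv2.convertScaleAbs(f['color'][:,:,::-1],alpha=1.6))
E
```

```text
[708.4 107.2  54.9] [-1.7 -0.3 -0.8]
wrist [625.5 281.4] [30.6 28.5] -75.7 xmax 642.4
wrist [662.1 110.6] [92.7 28.8] 1.1 xmax 708.5
wrist [720.5 112.2] [30.7 23.5] -82.5 xmax 733.4
[array([308., 202.]), array([255., 202.]), array([281., 230.]), array([281., 266.])]
```

View pics/w5.png

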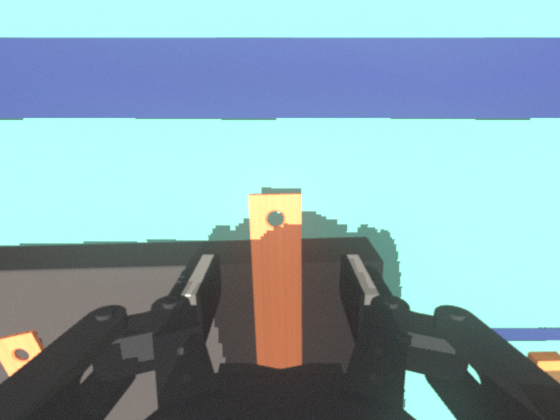

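The wrist view shows the link end at row 194, columns 250–301. The open pads straddle it at columns 205 and 352, and the plate edge is behind, so the link sits about 4 px left of the finger centre. I'll nudge y and descend.

>>> play_rows(
  dp=[
    [0.05,-0.06,0.3],
    [0.05,-0.06,0.6],
    [0.05,-0.06,0.9],
    [0.05,-0.06,1.2],
    [0.05,-0.06,1.2],
  ],
  rot=[
    [0,0,0],
    [0,0,0],
    [0,0,0],
    [0,0,0],
    [0,0,0],
  ],
)

```text
clock: 8.35
eef_pos: [710.1, 109.7, 6.8]
tcp_rot: [3.141, 0.005, 0.0]
contact_force: [-0.6, -0.2, 0.0]
opening: 0.647
grasp_force: 0.0
```

>>> play_rows(
  dp=[
    [0,0,0],
    [0,0,0],
  ],
  rot=[
    [0,0,0],
    [0,0,0],
  ],
)

```text
clock: 8.52
eef_pos: [712.7, 110.0, 10.5]
tcp_rot: [-3.142, 0.0, -0.0]
contact_force: [-0.2, 0.9, 0.5]
opening: 0.653
grasp_force: 0.0
```

>>> play_rows(
  dp=[
    [0,0,0.15],
    [0,0,0.33],
    [0,0,0.33],
    [0,0,0.33],
  ],
  rot=[
    [0,0,0],
    [0,0,0],
    [0,0,0],
    [0,0,0],
  ],
)

```text
clock: 8.85
eef_pos: [712.1, 109.9, -3.2]
tcp_rot: [3.141, 0.001, -0.0]
contact_force: [0.9, -0.1, -0.2]
opening: 0.652
grasp_force: 0.0
```

>>> play_rows(
  dp=[
    [0,0,0],
    [0,0,0],
    [0,0,0],
    [0,0,0],
    [0,0,0],
  ],
  rot=[
    [0,0,0],
    [0,0,0],
    [0,0,0],
    [0,0,0],
    [0,0,0],
  ],
  fingers=0.15,
  grip_force=70,
)

```text
clock: 9.27
eef_pos: [712.9, 110.0, -2.1]
tcp_rot: [-3.142, -0.001, -0.0]
contact_force: [-2.0, -0.1, 3.5]
opening: 0.322
grasp_force: 68.6
```

```bash
python3 lk.py 53 wrist scene
```

```text
[712.9 110.   -2.1] [-2.  -0.1  3.5]
wrist [697.4 122.7] [43.3  3.1] 0.5 xmax 719.1
wrist [698.4 107.2] [49.6 16.5] 1.5 xmax 723.2
wrist [729.4 112. ] [29.3 11.5] -87.9 xmax 735.2
scene [594.2 271.5] [91.2 29.9] 13.7 xmax 641.1
scene [598.1 105.1] [31. 29.] 3.8 xmax 614.3
```

Gripped at 0.32 opening with 69 N. Now lift.

>>> play_rows(
  dp=[
    [0,0,-0.1],
    [0,0,-0.3],
    [0,0,-0.6],
    [0,0,-0.9],
    [0,0,-1.2],
  ],
  rot=[
    [0,0,0],
    [0,0,0],
    [0,0,0],
    [0,0,0],
    [0,0,0],
  ],
  grip_force=100,
)

```text
clock: 9.78
eef_pos: [712.9, 110.0, 47.0]
tcp_rot: [-3.142, -0.001, -0.0]
contact_force: [0.3, -0.3, -1.0]
opening: 0.314
grasp_force: 98.3
```

>>> play_rows(
  dp=[
    [0,0,-0.3],
    [0,0,-0.6],
    [0,0,-0.8],
    [0,0,-0.8],
    [0,0,-0.8],
  ],
  rot=[
    [0,0,0],
    [0,0,0],
    [0,0,0],
    [0,0,0],
    [0,0,0],
  ],
)

```text
clock: 10.2
eef_pos: [712.9, 110.1, 78.1]
tcp_rot: [-3.141, -0.001, 0.0]
contact_force: [-0.2, -0.6, -2.0]
opening: 0.309
grasp_force: 98.3
```

Run:
```python
from rig import telemetry, optics
from h import *
s=telemetry.sense(); print(s['eef_pos'],s['contact_force'],s['wrist_torque'],s['opening'])
f=optics.grab_frame('side'); w=optics.grab_frame('wrist')
a=cv2.convertScaleAbs(cv2.resize(f['color'][110:220,240:380,::-1],(480,377),interpolation=cv2.INTER_CUBIC),alpha=1.8)
b=cv2.convertScaleAbs(cv2.resize(w['color'][140:420,160:400,::-1],(320,377)),alpha=1.8)
cv2.imwrite('pics/l1.png',np.hstack([a,b]))
```

```text
[712.90847276 110.05466394  78.0894138 ] [-0.22219616 -0.63779828 -2.00672958] [-0.0276871  -0.1176483   0.01713842] 0.30939192112249564
```

View pics/l1.png

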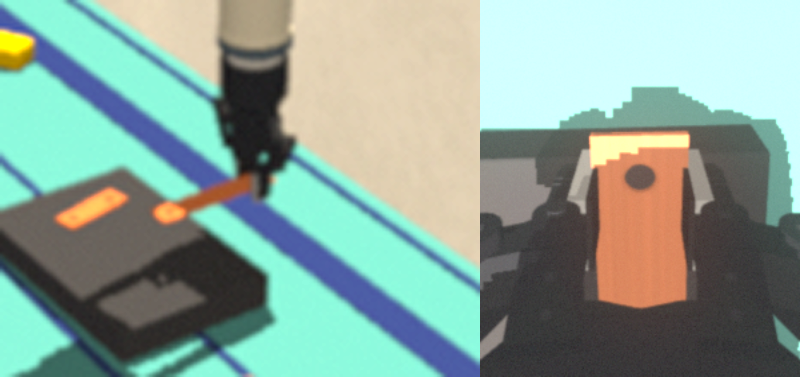

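The side crop shows the link held at its +x end near (265,180), with its free end at (170,212) above the plate. The wrist view shows it squarely between the pads. Next I check its tilt and re-measure the rack in the scene view.

Run:
```python
from rig import telemetry, optics
from h import *
def pj(f,X):
    c=f['R']@np.array(X)+f['t']; return (f['mtx']@c/c[2])[:2].round(1)
for n in('side','scene'):
    f=optics.grab_frame(n)
    print(n,'expected -x end',[pj(f,(581,109,z)) for z in (112,132)],'+x',pj(f,(731,109,132)))
    im=f['color'].copy(); h=cv2.cvtColor(im,cv2.COLOR_RGB2HSV);H,S,V=[h[:,:,i].astype(int) for i in range(3)]
    for b in blobs((H>=4)&(H<=12)&(S>140)&(V>70),40):
        x=rect(ray(f,b,43)); 
        if x[1][0]<400 and 0<b[:,1].mean()-100<200 : print('cu',b.min(0),b.max(0),'leftpt',b[b[:,0].argmin()],*x)
    if n=='scene': cv2.imwrite('pics/r1.png',cv2.resize(im[145:225,195:300,::-1],None,fx=7,fy=7,interpolation=cv2.INTER_CUBIC))
```

```text
side expected -x end [array([284.6, 176.5]), array([284.5, 172. ])] +x [317.1 160.7]
cu [310 234] [346 254] leftpt [310 249] [ 534. -238.] [147.7  34.7] 3.5
cu [256 165] [276 176] leftpt [256 173] [602.5 284.3] [97.3 40.1] 14.9
cu [284 162] [312 175] leftpt [284 171] [725.2 223.3] [142.3  37.6] 0.3
scene expected -x end [array([283.4, 231.7]), array([283.4, 227.1])] +x [236.  252.4]
cu [300 274] [328 301] leftpt [300 294] [589.9 266.7] [92.1 30.2] 13.7
cu [268 225] [284 235] leftpt [268 233] [565.4  47.4] [46.3 32.5] 3.0
```

View pics/r1.png

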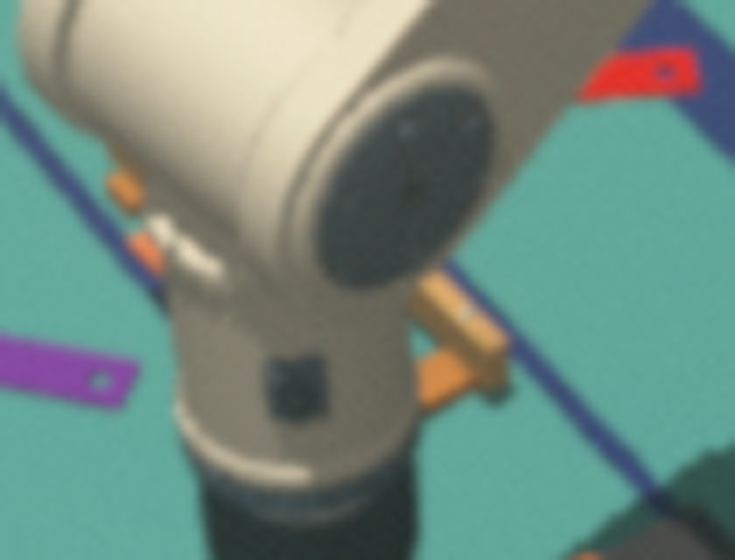

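The scene crop shows the arm hiding most of the rack, with one rail's near end visible at crop (500,352). The free end's pixels match a level link. Now I move over the rack; I've used up my picture allowance, so later checks are numeric only.

Run:
```python
from rig import optics
from h import *
f=optics.grab_frame('scene'); print(ray(f,np.array([(500,352),(508,340),(482,362)])/7+[195,145],40)[:,:2].round(1).tolist())
```

```text
[[507.6, -89.9], [500.5, -94.0], [517.6, -89.3]]
```

>>> play_rows(
  dp=[
    [-0.2,0.4,-0.1],
    [-0.5,1.0,-0.2],
    [-0.8,1.7,-0.2],
    [-1.1,2.4,-0.2],
    [-1.4,3.1,-0.2],
  ],
  rot=[
    [0,0,0],
    [0,0,0],
    [0,0,0],
    [0,0,0],
    [0,0,0],
  ],
)

```text
clock: 10.87
eef_pos: [655.4, -15.5, 85.2]
tcp_rot: [3.141, 0.001, 0.001]
contact_force: [0.7, -1.3, -0.4]
opening: 0.311
grasp_force: 98.4
```

>>> play_rows(
  dp=[
    [-0.4,0.7,0],
    [-0.7,1.4,0],
    [-1.0,2.1,0],
    [-1.3,2.8,0],
    [-1.5,3.4,0],
  ],
  rot=[
    [0,0,0],
    [0,0,0],
    [0,0,0],
    [0,0,0],
    [0,0,0],
  ],
)

```text
clock: 11.28
eef_pos: [594.6, -152.1, 85.2]
tcp_rot: [3.141, 0.001, -0.0]
contact_force: [0.2, 0.2, -1.1]
opening: 0.314
grasp_force: 98.4
```

>>> play_rows(
  dp=[
    [0,0.2,0],
    [0,0.25,0],
    [0,0.25,0],
  ],
  rot=[
    [0,0,0],
    [0,0,0],
    [0,0,0],
  ],
)

```text
clock: 11.53
eef_pos: [596.6, -160.4, 85.4]
tcp_rot: [-3.141, -0.0, -0.001]
contact_force: [-0.3, -0.5, -1.8]
opening: 0.309
grasp_force: 98.5
```

Run:
```python
from rig import telemetry, optics
from h import *
s=telemetry.sense(); print(s['eef_pos'],s['tcp_rot'],s['opening'])
f=optics.grab_frame('wrist'); g=wristcam(s,f)
h=cv2.cvtColor(f['color'],cv2.COLOR_RGB2HSV);H,S,V=[h[:,:,i].astype(int) for i in range(3)]
for b in blobs((H>=4)&(H<=12)&(S>140)&(V>50),40): print('wrist cu',b.min(0),b.max(0),'43:',*rect(ray(g,b,43)),'138:',*rect(ray(g,b,138)))
for b in blobs((H>12)&(H<=20)&(S>90)&(V>60),40): print('wrist wood',b.min(0),b.max(0),'40:',*rect(ray(g,b,40)))
f=optics.grab_frame('side');h=cv2.cvtColor(f['color'],cv2.COLOR_RGB2HSV);H,S,V=[h[:,:,i].astype(int) for i in range(3)]
for b in blobs((H>=4)&(H<=12)&(S>140)&(V>70),40):
    P=ray(f,b,138); print('side cu',b.min(0),b.max(0),'43:',*rect(ray(f,b,43)),'138:',*rect(P))
```

```text
[ 596.61132115 -160.44039897   85.36905162] [-3.14141550e+00 -1.88474578e-04 -1.34855790e-03] 0.30866057263200625
wrist cu [242 239] [316 367] 43: [ 523.9 -159.6] [112.1  53.5] 1.7 138: [ 585.9 -159.3] [64.  30.6] 1.7
wrist cu [358 195] [401 306] 43: [ 568.3 -231.1] [87.6 30.1] 4.6 138: [ 611.3 -200.2] [50.1 17.2] 4.6
wrist wood [188 218] [358 271] 40: [ 578.6 -152.3] [125.4  40.8] -82.8
wrist wood [398 212] [512 323] 40: [ 553.6 -288.3] [92.3 82.2] 1.6
side cu [310 234] [346 254] 43: [ 533.8 -238.9] [148.4  32. ] 4.0 138: [ 462.8 -330.9] [136.   29.3] 4.0
side cu [299 202] [330 218] 43: [611.9 -53.3] [146.   30.9] 3.6 138: [ 534.3 -160.8] [133.8  28.3] 3.6
side cu [256 165] [276 176] 43: [602.5 284.3] [97.3 40.1] 14.9 138: [525.7 148.6] [89.2 36.7] 14.9
```

>>> play_rows(
  dp=[
    [-0.06,-0.12,0.3],
    [-0.06,-0.12,0.6],
    [-0.06,-0.12,0.9],
    [-0.06,-0.12,1.2],
    [-0.06,-0.12,1.5],
  ],
  rot=[
    [0,0,0],
    [0,0,0],
    [0,0,0],
    [0,0,0],
    [0,0,0],
  ],
)

```text
clock: 12.05
eef_pos: [594.1, -154.7, 23.8]
tcp_rot: [-3.141, 0.001, 0.001]
contact_force: [-0.6, -0.1, -1.7]
opening: 0.307
grasp_force: 98.5
```

>>> play_rows(
  dp=[
    [0,0,0.2],
    [0,0,0.35],
    [0,0,0.5],
    [0,0,0.6],
    [0,0,0.6],
  ],
  rot=[
    [0,0,0],
    [0,0,0],
    [0,0,0],
    [0,0,0],
    [0,0,0],
  ],
)

```text
clock: 12.47
eef_pos: [593.8, -155.2, 0.6]
tcp_rot: [-3.141, 0.001, -0.0]
contact_force: [-0.7, -0.1, -2.2]
opening: 0.306
grasp_force: 98.5
```

Run:
```python
from rig import telemetry, optics
from h import *
s=telemetry.sense(); print(s['eef_pos'],s['tcp_rot'],s['contact_force'],s['opening'])
z=s['eef_pos'][2]+55
f=optics.grab_frame('side');h=cv2.cvtColor(f['color'],cv2.COLOR_RGB2HSV);H,S,V=[h[:,:,i].astype(int) for i in range(3)]
for b in blobs((H>=4)&(H<=12)&(S>140)&(V>70),40):
    P=ray(f,b,z); print('side cu',b.min(0),b.max(0),'43:',*rect(ray(f,b,43)),z.round(),*rect(P),P[:,0].min().round(),P[:,0].max().round())
```

```text
[ 593.83787058 -155.20704902    0.61217825] [-3.14137456e+00  8.62294025e-04 -1.40790811e-04] [-0.70480158 -0.09956086 -2.17726437] 0.3058392966549469
side cu [309 234] [346 254] 43: [ 532.5 -239.1] [151.   32.1] 4.0 56.0 [ 523.1 -251.3] [149.3  31.8] 4.0 449.0 597.0
side cu [297 221] [327 239] 43: [ 536.8 -145.2] [138.4  36.7] 4.9 56.0 [ 527.3 -158.5] [136.8  36.3] 4.9 460.0 595.0
side cu [256 165] [276 176] 43: [602.5 284.2] [97.6 39.8] 15.8 56.0 [592.3 266.2] [96.5 39.3] 15.8 543.0 639.0
```

>>> play_rows(
  dp=[
    [0,0,0.07],
    [0,0,0.14],
    [0,0,0.2],
    [0,0,0.2],
  ],
  rot=[
    [0,0,0],
    [0,0,0],
    [0,0,0],
    [0,0,0],
  ],
)

```text
clock: 12.85
eef_pos: [593.9, -155.1, -7.0]
tcp_rot: [-3.141, 0.0, 0.0]
contact_force: [-0.2, 0.6, -1.6]
opening: 0.31
grasp_force: 98.5
```

>>> play_rows(
  dp=[
    [0,0,0.03],
    [0,0,0.06],
    [0,0,0.06],
  ],
  rot=[
    [0,0,0],
    [0,0,0],
    [0,0,0],
  ],
)

```text
clock: 13.1
eef_pos: [594.1, -155.2, -9.2]
tcp_rot: [-3.142, 0.0, -0.0]
contact_force: [-1.0, -0.4, -2.6]
opening: 0.309
grasp_force: 98.5
```

>>> play_rows(
  dp=[
    [0,0,0.03],
    [0,0,0.05],
    [0,0,0.05],
  ],
  rot=[
    [0,0,0],
    [0,0,0],
    [0,0,0],
  ],
)

```text
clock: 13.35
eef_pos: [594.2, -155.2, -11.1]
tcp_rot: [3.142, 0.0, 0.0]
contact_force: [0.7, -0.6, -1.2]
opening: 0.31
grasp_force: 98.5
```

>>> play_rows(
  dp=[
    [0,0,0.02],
    [0,0,0.04],
    [0,0,0.04],
  ],
  rot=[
    [0,0,0],
    [0,0,0],
    [0,0,0],
  ],
)

```text
clock: 13.6
eef_pos: [594.3, -155.2, -12.2]
tcp_rot: [3.142, -0.0, -0.0]
contact_force: [-2.4, 0.6, 5.2]
opening: 0.312
grasp_force: 99.0
```

Contact at the expected height. Now release.

>>> play_rows(
  dp=[
    [0,0,0],
    [0,0,0],
    [0,0,0],
    [0,0,0],
    [0,0,0],
  ],
  rot=[
    [0,0,0],
    [0,0,0],
    [0,0,0],
    [0,0,0],
    [0,0,0],
  ],
  fingers=0.5,
  grip_force=20,
)

```text
clock: 14.02
eef_pos: [594.2, -155.2, -12.7]
tcp_rot: [-3.142, 0.0, -0.0]
contact_force: [-0.0, -0.7, 0.1]
opening: 0.5
grasp_force: 0.0
```

```bash
python3 lk.py 43 side wrist
```

```text
[ 594.2 -155.2  -12.7] [-0.  -0.7  0.1]
side [ 498.  -249.8] [77.5 25.2] -8.6 xmax 537.3
side [603.4 285. ] [94.6 35.2] 11.7 xmax 649.8
wrist [ 591.1 -229.6] [42.3 30.3] 4.3 xmax 612.6
wrist [ 611.3 -153.1] [29.5 10.2] -88.1 xmax 616.4
```

>>> play_rows(
  dp=[
    [0,0,-0.1],
    [0,0,-0.3],
    [0,0,-0.6],
    [0,0,-1.0],
    [0,0,-1.5],
  ],
  rot=[
    [0,0,0],
    [0,0,0],
    [0,0,0],
    [0,0,0],
    [0,0,0],
  ],
)

```text
clock: 14.53
eef_pos: [593.8, -155.1, 48.4]
tcp_rot: [-3.141, 0.001, -0.0]
contact_force: [0.1, 0.3, 0.3]
opening: 0.497
grasp_force: 0.0
```

>>> play_rows(
  dp=[
    [0,0,-0.6],
    [0,0,-1.4],
    [0,-0.8,-2.2],
    [0,-1.6,-3.0],
    [0,-2.4,-3.0],
  ],
  rot=[
    [0,0,0],
    [0,0,0],
    [0,0,0],
    [0,0,0],
    [0,0,0],
  ],
)

```text
clock: 14.95
eef_pos: [597.2, -59.7, 174.3]
tcp_rot: [3.14, -0.009, -0.002]
contact_force: [1.8, 0.3, 0.7]
opening: 0.5
grasp_force: 0.0
```

>>> play_rows(
  dp=[
    [0,-0.8,0],
    [0,-1.6,0],
    [0,-2.4,0],
    [0,-3,0],
    [0,-3,0],
  ],
  rot=[
    [0,0,0],
    [0,0,0],
    [0,0,0],
    [0,0,0],
    [0,0,0],
  ],
)

```text
clock: 15.37
eef_pos: [594.3, 64.9, 168.9]
tcp_rot: [-3.14, -0.002, 0.003]
contact_force: [0.4, -0.1, -0.4]
opening: 0.499
grasp_force: 0.0
```

```bash
cat >> lk.py <<'E'
    h=cv2.cvtColor(f['color'],cv2.COLOR_RGB2HSV);H,S,V=[h[:,:,i].astype(int) for i in range(3)]
    for b in blobs((H>12)&(H<=18)&(S>120)&(V>150),20): 
        x=rect(ray(g,b,40)); 
        if 400<x[0][0]<700 and abs(x[0][1]+210)<150: print(n,'wood',*x)
E
python3 lk.py 43 side scene; echo; python3 lk.py 53 side scene|grep -v wood
```

```text
[594.3  64.9 168.9] [ 0.4 -0.1 -0.4]
side [ 533.9 -236.1] [147.7  34.6] 3.6 xmax 607.1
side [ 538.8 -158.7] [147.2  34.6] 0.6 xmax 612.4
side [603.4 284.9] [94.6 35.3] 11.7 xmax 649.8
side wood [ 522.4 -331.1] [30.6 27.6] -2.5
side wood [ 509.8 -278.6] [52.9 10.3] -88.0
scene [589.9 266.7] [92.1 30.2] 13.7 xmax 637.3
scene [ 554.2 -157.2] [120.2  31.9] 1.5 xmax 614.0
scene [ 537.4 -236.4] [141.2  33.7] 2.6 xmax 608.2
scene wood [549.9 -96.1] [48.8 25.2] -7.7
scene wood [ 572.  -199.2] [46.3 14.2] 83.7
scene wood [ 511.1 -201. ] [48.7 12.8] 85.3
scene wood [ 558.8 -272.2] [49.4 46.1] -14.0
scene wood [ 512.7 -278.2] [45.1 18.6] 81.7

[594.3  61.5 168.5] [-0.3  0.6 -0.2]
side [ 526.4 -245.7] [146.4  34.4] 3.6 xmax 599.0
side [ 531.4 -169.5] [145.7  35.4] -0.4 xmax 604.3
side [594.2 270.5] [96.1 34.9] 11.7 xmax 641.3
scene [594.2 271.5] [91.2 29.9] 13.7 xmax 641.1
scene [ 558.1 -149.5] [117.6  33. ] 1.0 xmax 617.1
scene [ 542.2 -227.1] [139.9  33.3] 2.6 xmax 612.3
```

The link sits at about (539,−158), midway between the rails, level (both views agree at the z=43 height), and 78 mm centre to centre from the racked link. The other two links read where they were at the start. Handing in.

```bash
python3 -c "
from rig import r
print(r.sign_off())"
```

```text
the job is handed in; nothing more can be done
None
```

I slid the long link about 42 mm past the plate's edge, lifted it and laid it across both rails, centred and clear of the racked link; I handed it in at about 15 s, no verdict was returned, and I viewed 11 pictures, one over the limit of 10.

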